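# Set up a two-level kiln shelf

## Robot

A 6-joint arm with a two-finger parallel gripper is mounted at the origin on the work surface. World frame = base frame: x ahead of the robot, y to its left, z up, the work surface at z = 0. Lengths are in m, angles in degrees, forces in N, time in s.
With the tool pointing down it reaches from about 0.375 to 0.9 m from the base axis. Payload 3.1 kg.
Tool frame: the origin (TCP) lies on the centre line of the jaws, within the pads' length; the fingertips stand 17 mm ahead of it and the grasp point (between the pads) lies 2 mm behind it; z points along the fingers, y is the line along which they close (so a half turn about z gives the same grasp; the last joint's range is limited). The gripper opens to 87 mm and grips with 3 to 60 N. Pads are 19 mm wide; open, the fingers measure 117 mm over their backs; the gripper's body (75 mm by 190 mm) begins 51 mm behind the grasp point.
Start: joints at [63.799, 30.224, 82.088, -0, 67.689, -10.227], TCP at [0.172, 0.601, 0.24] pointing down, gripper open.
Joint ranges: [-176.69, 176.69], [-43.24, 126.21], [12.49, 139.97], [-82, 262], [0, 151.66], [-163.58, 163.58]. Speed limits (degrees/s): [159.86, 159.86, 180, 180, 180, 180].

## Interface

Orientations are given as a 3x3 rotation matrix whose columns are the frame's x, y, z axes.
In Python, from rig import bot, imaging, finder gives the robot as it stands. The module is installed in compiled form; this text tells all that it offers.
- The arm moves only by the tool play_rows, never from a script. Its argument "motion" is a list that holds one entry, the list of rows, each a list of 6 numbers: the shift along the tool's x, y, z in fractions of the full range, 1 being 1 m, then the turn, a rotation vector about the tool's x, y, z in fractions of the full range, 1 being 180 degrees. In form: [[[dx, dy, dz, wx, wy, wz], ...]]. A call has 1 to 8 rows; each row is the pose to reach, as a shift and turn from the pose commanded when the call began, along the tool's axes at that moment; what a row does not reach only later rows make up. A row lasts 1/12 s, in which the tool goes at most 41.7 mm and 7.16 degrees, less where a joint would pass 70% of its speed; a pose out of reach is approached as far as the arm can. No shift or turn number may pass 1 either way. A call with a gripper value outside its range is refused whole. "fingers" is the finger opening in m, from 0 to 0.087, set as the call begins (left out, the last holds). The fingers move at their own pace and stop on an object; the grip force is fixed at half the most. Time passes only in rows, so rows that repeat a pose let the fingers close. It gives the time, the measured TCP pose, the force, the opening and the grip force at its end, in the units of the state.
- bot.read_state(): the state, without advancing time (a new reading comes with each control period).
- imaging.capture(name): name is "scene" or "side" or "wrist"; returns a dict with "frame" (400x640x3 uint8, red, green, blue), "camera_matrix" (3x3 intrinsics, pixels), "R" (3x3) and "t" (3): a world point X has camera coordinates R X + t. Camera axes: x right, y down, z forward; pixel columns grow to the right and rows downward; lengths in m; the calibration is good to about 2 mm. A picture is of the moment at which its call begins. There is no depth.
- bot.hand_in(): hands the job in; it is judged then, once.
Trained networks look in the newest picture that a camera, given by its name, has taken for a name from the list of things; names that differ only in an ending like _2 or _b are one class to them, and where a whole thing is asked for, a point or a joint stands for the part that bears it (a point fixed in the world has none). Each returns a list of dicts, best first, with "confidence" (0 to 1); they miss things now and then, are a little off and sometimes report something else, mostly with a low value. They report only what shows in the picture. A call takes as long as a camera call. They do not tell look-alikes from the thing itself.
- finder.recognise(camera, name): "at" ([x, y, z] in m, in world coordinates, good to about 4 mm: the middle of the surface that is visible of it).
- finder.outline_of(camera, name): "pixels" (400x640 bool, what is visible of it).
The state is a dict: "time_s": time; "joint_positions": joint angles; "qvel": joint speeds; "tau": joint torques, N m; "position": TCP position; "tcp_rot": TCP orientation; "force": force on the tool from outside, world axes, zero at the start; "moment": the same for the moment, N m; "opening": opening from 0.0 (shut) to 1.0 (fully open); "grasp_force": force on a finger pad.
Only numpy, scipy, OpenCV 4.12 (cv2) and the standard library are available. Lean on these libraries where they do the work, as an engineer would, in place of code of your own. Each camera call takes 0.05 s, during which the arm holds its last target. There are 200 camera calls.

## Task

Set up the kiln shelf for firing: stand the buff square post on the rust-red square mark and the white round post on the blue round mark, and put the blue tea bowl upright in the middle of the shelf, midway between the marks. Only when these three stand there, lay the long charcoal slab level across both posts like a bridge, centred over the shelf and running the same way as the shelf, and last set the green jar upright on the slab directly above the white round post. Leave the yellow pail and the crown-shaped clay pot where they are, and do not knock over the bowl or the jar.

Things in the scene. Friction and masses are not known exactly. Their poses are not given: they have to be found in the camera images.
- kiln_shelf: Fixed pale cream kiln shelf lying on the bench, 130 x 270 x 15 mm (x, y, z); its place and yaw vary. Origin: centre of its underside, which lies at z = 0, so its top is at z = 15 mm. Its y axis is its long direction; the two marks lie on that axis 75 mm either side of its centre, so the middle of the shelf is midway between the marks.
- square_mark: Flat rust-red square painted on the kiln shelf, 52 x 52 mm, under 1 mm thick (nothing to bump into), at one end of the shelf or the other. Origin: its centre, at the shelf's top.
- round_mark: Flat blue disc painted on the kiln shelf, 54 mm across, under 1 mm thick (nothing to bump into), at the other end of the shelf. Origin: its centre, at the shelf's top.
- square_post: Loose buff square kiln post, 40 x 40 mm, 60 mm tall, about 0.2 kg, standing upright on the bench. Origin: centre of its underside; z up, x and y square to its sides. Which way its sides face when placed does not matter.
- round_post: Loose white round kiln post, 40 mm across, 60 mm tall, about 0.15 kg, standing upright on the bench. Origin: centre of its underside; z up.
- tea_bowl: Loose small blue tea bowl, open at the top, at most 56 mm across at the rim and a little narrower below, 42 mm tall, wall 4 mm, about 0.1 kg, standing upright on the bench. Origin: centre of its underside; z up. Can be gripped across its outside.
- bridge_slab: Loose charcoal slab lying flat on the bench, 62 x 210 x 14 mm (x, y, z), about 0.36 kg. Origin: centre of its underside; its y axis is its long direction; z up. Can be gripped at its middle across the 62 mm width. Laid across the two posts on the shelf its underside is at z = 75 mm and its top at 89 mm. Either end may go either way.
- green_jar: Loose dark green lidded jar in one piece, standing upright on the bench: round body 48 mm across from the bottom up to 42 mm, then narrowing to a small knob, 63 mm tall in all, about 0.14 kg. Origin: centre of its underside; z up.
- yellow_pail: Bystander: loose yellow plastic pail, 84 mm across, 70 mm tall, at the far side of the work, on the robot's left. Origin: centre of its underside. To be left alone.
- crown_pot: Bystander: loose olive-brown clay pot with a crown of spikes and a loop handle, 86 mm across, 106 mm tall, at the far side of the work, on the robot's right. Origin: centre of its underside. To be left alone.
There are look-alikes about, which are no part of the job. Leave any orange look-alike of the bridge_slab alone. Of the things shaped like the tea_bowl, the blue one is meant.

How it is judged:
By the outcome, as a careful person would: the job done as asked, in the order asked, and still so for the second after the job is handed in, with the robot touching nothing.
It also fails if it takes over 115 s, if anything falls off the work surface, if the arm or the gripper's body presses on something with over 40 N, if the wrist force passes 120 N, or if a joint passes its speed limit or range.

## Working session

There is one attempt and no reset: what is moved stays moved. The work goes in short steps, Python scripts to look and compute and a tool call to move; the robot and the scene stay as the last step left them, time stands still between calls to the robot, and variables do not carry over. Pictures are saved under pics/ and viewed, at most 14 in all, crops included, and the job is handed in when it is done.

Besides the shell and the picture viewer there is one more tool, called after "Call:" as name([rows], argument=value, ...), one row to a line, values as JSON. play_rows: Moves the arm, as the interface text tells. Its arguments: {"type":"object","properties":{"motion":{"type":"array"},"fingers":{"type":"number"}},"required":["motion"]}

```bash
mkdir -p pics; cat > h.py <<'E'
import numpy as np, cv2
from rig import bot, imaging, finder
def ray(c,u,v):
    K,R,t=map(np.array,(c["camera_matrix"],c["R"],c["t"]))
    d=R.T@np.linalg.inv(K)@np.array([u,v,1.]); o=-R.T@t
    return o,d/np.linalg.norm(d)
def onz(c,u,v,z):
    o,d=ray(c,u,v); return o+d*(z-o[2])/d[2]
def proj(c,X):
    K,R,t=map(np.array,(c["camera_matrix"],c["R"],c["t"])); p=K@(R@np.array(X)+t); return p[:2]/p[2]
def save(c,n,s=1,box=None):
    f=c["frame"][:,:,::-1]
    if box: f=f[box[1]:box[3],box[0]:box[2]]
    cv2.imwrite(f"pics/{n}.png",cv2.resize(f,None,fx=s,fy=s))
E
python3 - <<'E'
from h import *
s=bot.read_state(); print(s["time_s"],s["position"],s["force"],s["opening"])
for n in ("scene","side","wrist"):
    c=imaging.capture(n); save(c,n+"0",1.25 if n!="wrist" else 1)
    o=-np.array(c["R"]).T@np.array(c["t"]); print(n,o.round(3))
    for k in "kiln_shelf square_mark round_mark square_post round_post tea_bowl bridge_slab green_jar yellow_pail crown_pot".split():
        for r in finder.recognise(n,k):
            if r["confidence"]>.25: print(n,k,round(r["confidence"],2),np.round(r["at"],3),proj(c,r["at"]).round())
E
```

```text
0.0 [0.17166837 0.60024035 0.23857411] [-0.57263698 -0.04987755  0.16665906] 0.9978049251734163
scene [ 0.98  -0.906  0.79 ]
scene kiln_shelf 0.98 [ 0.524 -0.078  0.014] [309. 237.]
scene square_mark 0.69 [ 0.514 -0.135  0.015] [295. 248.]
scene round_mark 0.44 [0.515 0.014 0.014] [321. 217.]
scene square_post 0.88 [ 0.433 -0.306  0.043] [228. 273.]
scene square_post 0.41 [ 0.716 -0.305  0.052] [339. 311.]
scene round_post 0.67 [0.432 0.28  0.04 ] [335. 160.]
scene tea_bowl 0.85 [0.564 0.273 0.03 ] [372. 173.]
scene tea_bowl 0.75 [0.551 0.378 0.032] [380. 156.]
scene bridge_slab 0.86 [ 0.693 -0.028  0.011] [376. 245.]
scene bridge_slab 0.66 [0.316 0.143 0.014] [283. 179.]
scene bridge_slab 0.52 [ 0.719 -0.304  0.057] [341. 309.]
scene green_jar 0.75 [ 0.55  -0.408  0.041] [245. 322.]
scene yellow_pail 0.8 [0.704 0.263 0.045] [415. 181.]
scene crown_pot 0.97 [ 0.717 -0.304  0.054] [340. 310.]
side [-0.094 -0.566  0.781]
side kiln_shelf 0.75 [ 0.5   -0.075  0.019] [347. 231.]
side kiln_shelf 0.38 [ 0.686 -0.293  0.052] [482. 224.]
side square_mark 0.65 [0.415 0.278 0.041] [215. 173.]
side square_mark 0.55 [ 0.512 -0.132  0.012] [371. 243.]
side square_mark 0.48 [ 0.5   -0.076  0.014] [347. 233.]
side round_mark 0.85 [0.515 0.017 0.016] [321. 209.]
side round_mark 0.61 [ 0.502 -0.075  0.015] [347. 232.]
side square_post 0.94 [ 0.408 -0.295  0.057] [406. 301.]
side square_post 0.6 [0.542 0.38  0.024] [231. 141.]
side round_post 0.71 [0.415 0.278 0.041] [215. 173.]
side tea_bowl 0.92 [0.556 0.278 0.028] [259. 152.]
side tea_bowl 0.83 [0.54  0.382 0.023] [229. 141.]
side bridge_slab 0.95 [0.299 0.148 0.009] [211. 233.]
side bridge_slab 0.7 [ 0.683 -0.015  0.013] [378. 183.]
side green_jar 0.88 [ 0.525 -0.403  0.041] [490. 301.]
side yellow_pail 0.78 [0.692 0.279 0.048] [296. 125.]
side crown_pot 0.89 [ 0.686 -0.295  0.05 ] [483. 225.]
wrist [0.104 0.62  0.385]
```

View pics/scene0.png

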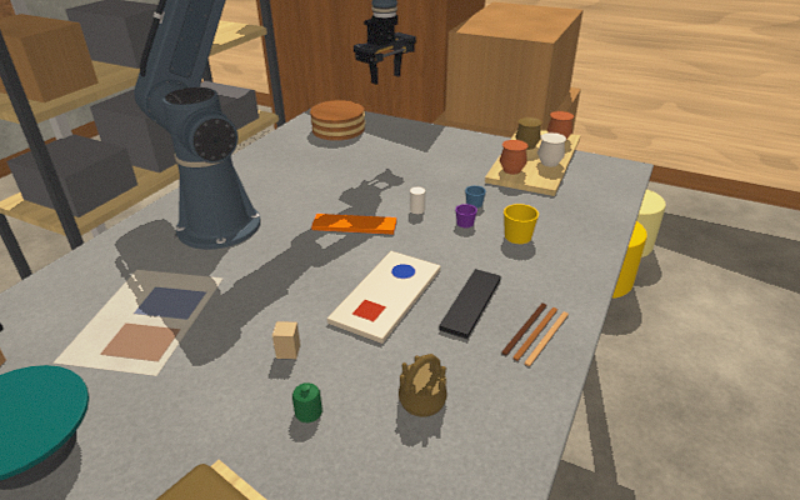

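View pics/side0.png

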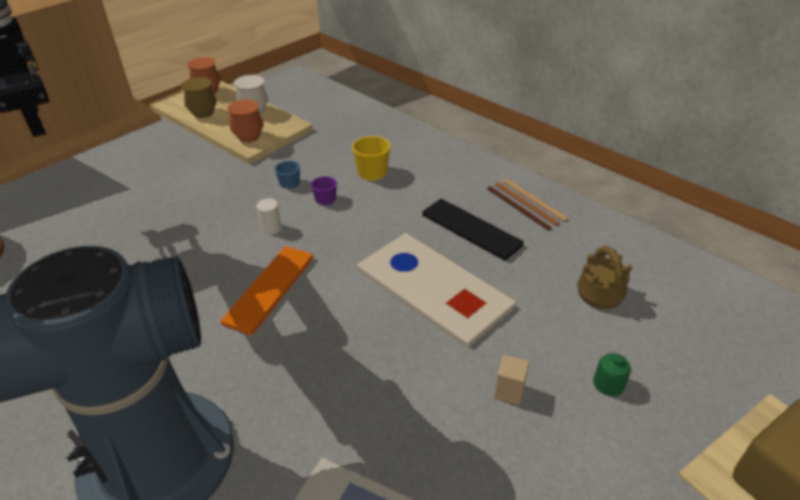

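The scene view (display pixels, 1.25x) shows:
- **Blue bowl:** (475,196), with a purple look-alike at (466,215). The tray cups at (513,155), (552,150), (528,132) and (561,124) are red, white or brown.
- **Charcoal slab:** (470,302), with an orange look-alike at (355,224).
- **Posts:** buff post at (286,340). The white post is at (417,200); the white cup on the tray could be mistaken for it.
- **Green jar:** (307,402).

I choose blue bowl (475,196), charcoal slab (470,302), white post (417,200) and jar (307,402). Next I check them in a crop and fit the shapes to both views.

```bash
cat >> h.py <<'E'
from scipy.optimize import minimize
def circ(r,z,n=32):
    a=np.linspace(0,2*np.pi,n,endpoint=False); return np.c_[r*np.cos(a),r*np.sin(a),np.full(n,z)]
def boxm(x,y,h): return np.array([[i*x/2,j*y/2,k] for i in(-1,1) for j in(-1,1) for k in(0,h)])
M=dict(square_post=boxm(.04,.04,.06),round_post=np.r_[circ(.02,0),circ(.02,.06)],tea_bowl=np.r_[circ(.022,0),circ(.028,.042)],
 bridge_slab=boxm(.062,.21,.014),green_jar=np.r_[circ(.024,0),circ(.024,.042),circ(.006,.063)],kiln_shelf=boxm(.13,.27,.015),
 square_mark=boxm(.052,.052,0),round_mark=circ(.027,0))
def sil(c,P):
    p=np.array([proj(c,q) for q in P]).astype(np.float32); h=cv2.convexHull(p)
    m=np.zeros((400,640),np.uint8); cv2.fillConvexPoly(m,np.round(h*16).astype(np.int32),1,shift=4); return m>0
def place(m,q): # q x,y,z,yaw
    c,s=np.cos(q[3]),np.sin(q[3]); return m@np.array([[c,s,0],[-s,c,0],[0,0,1]])+q[:3]
def fit(name,views,q0,yaw=True,z=True):
    """views: list of (cap,mask)"""
    dts=[cv2.GaussianBlur(m.astype(np.float32),(0,0),1.5) for c,m in views]
    def cost(v):
        q=[v[0]/100,v[1]/100,v[2]/100 if z else q0[2],v[3]/10 if yaw else q0[3]]
        P=place(M[name],q)
        return sum(((cv2.GaussianBlur(sil(c,P).astype(np.float32),(0,0),1.5)-d)**2).sum()/max(m.sum(),1) for (c,m),d in zip(views,dts))
    v0=np.array([q0[0]*100,q0[1]*100,q0[2]*100,q0[3]*10])
    r=minimize(cost,v0,method="Nelder-Mead",options=dict(initial_simplex=np.r_[[v0],v0+np.diag([1,1,.6,1.5])],maxiter=250,xatol=.01))
    v=r.x; return np.array([v[0]/100,v[1]/100,v[2]/100 if z else q0[2],np.degrees(v[3]/10) if yaw else np.degrees(q0[3])]),r.fun
def mask(cam,c,name,xyz,tol=12):
    best=None
    for o in finder.outline_of(cam,name):
        m=np.asarray(o["pixels"]); ys,xs=np.nonzero(m)
        if len(xs)==0: continue
        d=np.hypot(*(np.array([xs.mean(),ys.mean()])-proj(c,xyz)))
        if d<tol+0.15*np.sqrt(len(xs)) and (best is None or d<best[0]): best=(d,m)
    return None if best is None else best[1]
E
cat > m1.py <<'E'
from h import *
C={n:imaging.capture(n) for n in("scene","side")}
f=cv2.resize(C["scene"]["frame"][130:330,200:440,::-1],None,fx=3,fy=3)
cv2.imwrite("pics/crop1.png",f)
G=dict(kiln_shelf=(.515,-.075,.0,-5,.01),square_mark=(.513,-.133,.015,-5,.015),round_mark=(.515,.015,.015,0,.015),square_post=(.423,-.3,0,0,.04),
 round_post=(.424,.28,0,0,.04),tea_bowl=(.546,.38,0,0,.025),bridge_slab=(.69,-.02,0,-10,.01),green_jar=(.54,-.405,0,0,.04))
for n,g in G.items():
    V=[]
    for k,c in C.items():
        m=mask(k,c,n,(g[0],g[1],g[4]))
        if m is not None: V.append((c,m))
    best=None
    for y0 in ((-35,-10,15,40) if M[n].shape[0]==8 and n!="round_mark" else (0,)):
        yw=M[n].shape[0]==8
        q,e=fit(n,V,(g[0],g[1],g[2],np.radians(y0)),yaw=yw,z=len(V)>1)
        if best is None or e<best[1]: best=(q,e)
    print(n,len(V),best[0].round(4),round(best[1],3))
E
python3 m1.py
```

```text
kiln_shelf 2 [ 0.5155 -0.0583 -0.0015 -1.176 ] 0.242
square_mark 2 [ 0.5145 -0.1335  0.0149 -1.908 ] 0.025
round_mark 2 [0.5177 0.0167 0.0151 0.    ] 0.061
square_post 2 [ 4.24300e-01 -2.92600e-01  1.00000e-04  2.62348e+01] 0.047
round_post 2 [ 0.4223  0.2936 -0.0025  0.    ] 0.073
tea_bowl 1 [0.5474 0.3922 0.     0.    ] 0.034
bridge_slab 2 [ 0.6892 -0.0068 -0.0007  0.2091] 0.033
green_jar 2 [ 0.5412 -0.3957  0.0009  0.    ] 0.008
```

View pics/crop1.png

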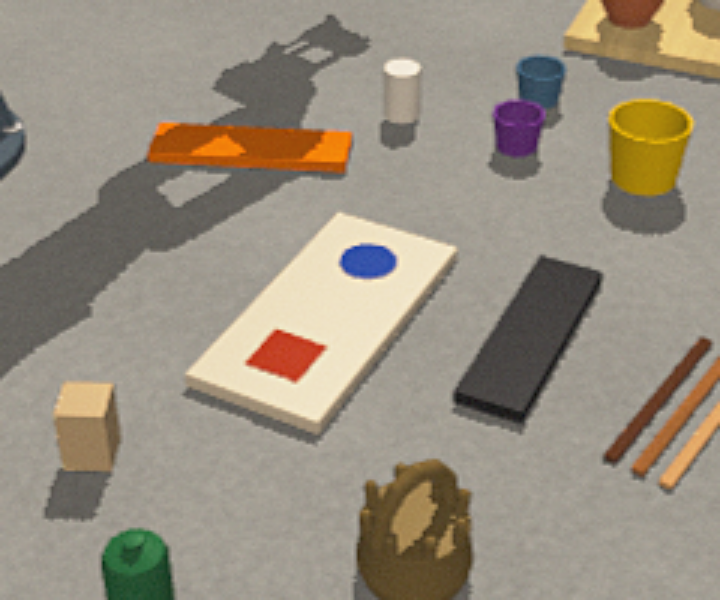

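```bash
cat > g.py <<'E'
# usage: g.py x y z yaw  (yaw = direction of closing line, deg from world x, mod 180)
import sys; from h import *
from scipy.spatial.transform import Rotation as Ro
s=bot.read_state(); p=np.array(s["position"]); R=np.array(s["tcp_rot"])
a=[float(v) for v in sys.argv[1:]]
print("t",round(s["time_s"],2),"p",p.round(4),"f",np.round(s["force"],1),"op",round(s["opening"]*.087,4),"gf",round(s["grasp_force"],1),"J",np.round(s["joint_positions"],1),"yaw",np.degrees(np.arctan2(R[1,1],R[0,1])).round(2), "zax",R[:,2].round(3))
if len(a)>=4:
    for k in (0,180):
        w=np.radians(a[3]+k); y=np.array([np.cos(w),np.sin(w),0]); z=np.array([0,0,-1.])
        T=np.c_[np.cross(y,z),y,z]
        print("shift",(R.T@(np.array(a[:3])-p)).round(4),"turn",np.degrees(Ro.from_matrix(R.T@T).as_rotvec()).round(1))
E
python3 g.py .547 .392 .2 0
```

```text
t 2.55 p [0.172  0.6008 0.2396] f [ 0.5 -0.2  0. ] op 0.087 gf 0.0 J [ 63.8  30.2  82.1  -0.   67.7 -10.2] yaw 74.02 zax [-0. -0. -1.]
shift [-0.418  -0.0975  0.0396] turn [-0.  0. 74.]
shift [-0.418  -0.0975  0.0396] turn [  -0.   -0. -106.]
```

The crop shows the blue bowl at crop (540,80), apart from the purple one at (518,128), and the charcoal slab at (530,335). The fits agree with the sizes given: the marks are 150 mm apart, all the z values are near 0 or 15 mm, and the shelf yaw is -1.2°.

The rows are not in the units I measure in: turns go in shares of 180 degrees. I convert before sending: 53 degrees / 180 = 0.2944.

Call:
play_rows([
  [[-0.3,-0.07,0,0,0,0.2944],[-0.3,-0.07,0,0,0,0.2944],[-0.3,-0.07,0,0,0,0.2944],[-0.3,-0.07,0,0,0,0.2944],[-0.3,-0.07,0,0,0,0.2944],[-0.3,-0.07,0,0,0,0.2944],[-0.3,-0.07,0,0,0,0.2944],[-0.3,-0.07,0,0,0,0.2944]],
], fingers=0.087)

```text
time_s: 3.22
position: [0.4465, 0.4482, 0.2397]
tcp_rot: [[-0.35, 0.937, 0.004], [0.937, 0.35, -0.0], [-0.002, 0.003, -1.0]]
force: [-0.2, 0.9, 1.0]
opening: 1.0
grasp_force: 0.0
```

```bash
python3 g.py .547 .392 .2 0
```

```text
t 3.22 p [0.4465 0.4482 0.2397] f [-0.2  0.9  1. ] op 0.087 gf 0.0 J [35.1 30.8 81.  -0.1 68.1 14.6] yaw 20.49 zax [ 0.004 -0.    -1.   ]
shift [-0.0878  0.0743  0.0401] turn [ 0.2  0.1 20.5]
shift [-0.0878  0.0743  0.0401] turn [-1.000e-01  3.000e-01 -1.595e+02]
```

Converted, 21 degrees / 180 = 0.1167.

Call:
play_rows([
  [[-0.085,0.074,0.04,0,0,0.1167],[-0.085,0.074,0.04,0,0,0.1167],[-0.085,0.074,0.04,0,0,0.1167],[-0.085,0.074,0.04,0,0,0.1167],[-0.085,0.074,0.04,0,0,0.1167],[-0.085,0.074,0.04,0,0,0.1167]],
])

```text
time_s: 3.72
position: [0.5403, 0.3982, 0.1993]
tcp_rot: [[-0.001, 1.0, -0.001], [1.0, 0.001, 0.0], [0.0, -0.001, -1.0]]
force: [0.2, -0.3, -0.5]
opening: 0.999
grasp_force: 0.0
```

```bash
cat > w.py <<'E'
# w.py name x y z [yaw] : fit from wrist (+ other views given)
import sys; from h import *
n=sys.argv[1]; g=[float(v) for v in sys.argv[2:5]]; cams=sys.argv[5].split(","); y0=float(sys.argv[6]) if len(sys.argv)>6 else None
V=[]
hm=M[n][:,2].max()/2
for k in cams:
    c=imaging.capture(k)
    m=mask(k,c,n,(g[0],g[1],g[2]+hm),30 if k=="wrist" else 12)
    print(k,None if m is None else int(m.sum()),proj(c,(g[0],g[1],g[2]+hm)).round())
    if m is not None: V.append((c,m)); L=(k,c)
    if k=="wrist": save(c,"w_last")
for z in (False,True):
    if V: print(n,"zfree" if z else "zfix",*[a.round(4) for a in fit(n,V,(*g,np.radians(y0 or 0)),yaw=y0 is not None,z=z)])
E
python3 g.py .547 .392 .2 0; python3 w.py tea_bowl .547 .392 0 wrist,side; python3 w.py tea_bowl .547 .392 0 wrist
```

```text
t 3.72 p [0.5403 0.3982 0.1993] f [ 0.2 -0.3 -0.5] op 0.0869 gf 0.0 J [26.9 36.3 77.1  0.  66.7 26.8] yaw 0.04 zax [-0.001  0.    -1.   ]
shift [-0.0062  0.0067 -0.0007] turn [-0.1 -0.   0. ]
shift [-0.0062  0.0067 -0.0007] turn [ 0.0e+00 -1.0e-01 -1.8e+02]
wrist 2982 [325. 184.]
side 366 [229. 139.]
tea_bowl zfix [0.5474 0.3894 0.     0.    ] 0.0397
tea_bowl zfree [ 0.5472  0.389  -0.0016  0.    ] 0.0351
wrist 2904 [326. 185.]
tea_bowl zfix [0.5471 0.3895 0.     0.    ] 0.0122
tea_bowl zfree [ 0.5476  0.3868 -0.01    0.    ] 0.0009
```

Call:
play_rows([
  [[-0.009,0.007,0.02,0,0,0],[-0.009,0.007,0.06,0,0,0],[-0.009,0.007,0.1,0,0,0],[-0.009,0.007,0.135,0,0,0],[-0.009,0.007,0.16,0,0,0],[-0.009,0.007,0.175,0,0,0],[-0.009,0.007,0.175,0,0,0],[-0.009,0.007,0.175,0,0,0]],
])

```text
time_s: 4.68
position: [0.5476, 0.3897, 0.0247]
tcp_rot: [[-0.001, 1.0, -0.0], [1.0, 0.001, -0.0], [-0.0, -0.0, -1.0]]
force: [-0.0, 1.1, -0.3]
opening: 1.003
grasp_force: 0.0
```

Call:
play_rows([
  [[0,0,0,0,0,0],[0,0,0,0,0,0],[0,0,0,0,0,0],[0,0,0,0,0,0],[0,0,0,0,0,0],[0,0,0,0,0,0],[0,0,0,0,0,0]],
], fingers=0.0)

```text
time_s: 5.27
position: [0.5476, 0.3893, 0.0252]
tcp_rot: [[-0.0, 1.0, 0.0], [1.0, 0.0, 0.0], [0.0, 0.0, -1.0]]
force: [-1.1, 0.3, 3.4]
opening: 0.606
grasp_force: 30.0
```

Call:
play_rows([
  [[0,0,-0.015,0,0,0],[0,0,-0.05,0,0,0],[-0.02,0,-0.085,0,0,0],[-0.055,0,-0.1,0,0,0],[-0.095,0,-0.1,0,0,0],[-0.135,0,-0.1,0,0,0],[-0.175,0,-0.1,0,0,0],[-0.215,0,-0.1,0,0,0]],
])

```text
time_s: 5.93
position: [0.5477, 0.1727, 0.1257]
tcp_rot: [[-0.001, 1.0, 0.001], [1.0, 0.001, -0.0], [-0.0, 0.001, -1.0]]
force: [-0.1, -1.2, -1.8]
opening: 0.604
grasp_force: 30.0
```

Call:
play_rows([
  [[-0.04,-0.005,0,0,0,0],[-0.08,-0.01,0,0,0,0],[-0.12,-0.015,0,0,0,0],[-0.16,-0.02,0,0,0,0],[-0.195,-0.026,0,0,0,0],[-0.22,-0.03,0,0,0,0],[-0.232,-0.032,0,0,0,0],[-0.232,-0.032,0,0,0,0]],
])

```text
time_s: 6.6
position: [0.5162, -0.0604, 0.1252]
tcp_rot: [[0.003, 1.0, 0.001], [1.0, -0.003, -0.001], [-0.001, 0.001, -1.0]]
force: [0.7, -0.1, -0.2]
opening: 0.605
grasp_force: 30.0
```

```bash
python3 g.py .516 -.0584 .040 0; python3 w.py square_mark .5145 -.1335 .015 wrist,scene 0;  python3 w.py round_mark .5177 .0167 .015 wrist,scene
```

```text
t 6.6 p [ 0.5162 -0.0604  0.1252] f [ 0.7 -0.1 -0.2] op 0.0527 gf 30.0 J [-19.   32.1 103.1  -0.   44.7 -18.8] yaw -0.2 zax [ 0.001 -0.001 -1.   ]
shift [ 0.002  -0.0003  0.0852] turn [ 0.1  0.  -0.2]
shift [ 0.002  -0.0003  0.0852] turn [ 1.000e-01 -1.000e-01  1.798e+02]
wrist None [316. 285.]
scene 285 [296. 248.]
square_mark zfix [ 0.5149 -0.1343  0.015  -0.5891] 0.0031
square_mark zfree [ 0.516  -0.135   0.0164 -2.1797] 0.0036
wrist 4936 [321.  97.]
scene 159 [323. 217.]
round_mark zfix [0.5182 0.0157 0.015  0.    ] 0.05
round_mark zfree [0.5182 0.0156 0.0141 0.    ] 0.0465
```

View pics/w_last.png

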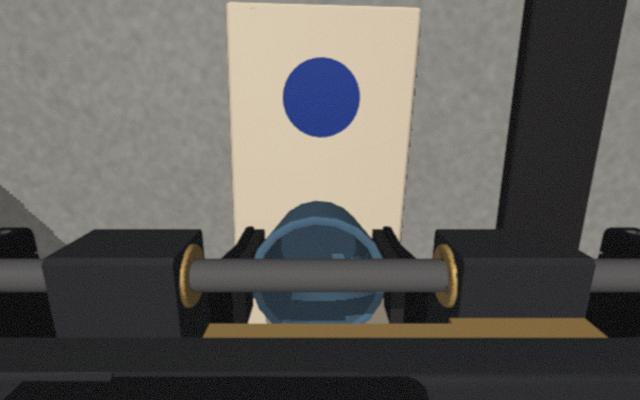

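The wrist view shows the bowl held upright at (320,270) and the blue mark at (321,97). I'll lower it now.

Call:
play_rows([
  [[0.0015,0,0.03,0,0,0],[0.0015,0,0.055,0,0,0],[0.0015,0,0.072,0,0,0],[0.0015,0,0.08,0,0,0],[0.0015,0,0.084,0,0,0],[0.0015,0,0.085,0,0,0],[0.0015,0,0.085,0,0,0],[0.0015,0,0.085,0,0,0]],
])

```text
time_s: 7.67
position: [0.5167, -0.0562, 0.0403]
tcp_rot: [[-0.001, 1.0, 0.002], [1.0, 0.001, -0.001], [-0.001, 0.002, -1.0]]
force: [0.1, 0.7, -1.0]
opening: 0.605
grasp_force: 30.5
```

Call:
play_rows([
  [[0,0,0,0,0,0],[0,0,0,0,0,0],[0,0,0,0,0,0],[0,0,0,0,0,0],[0,0,0,0,0,0],[0,0,0,0,0,0]],
], fingers=0.087)

```text
time_s: 8.17
position: [0.516, -0.0564, 0.0396]
tcp_rot: [[-0.0, 1.0, 0.0], [1.0, 0.0, -0.0], [-0.0, 0.0, -1.0]]
force: [-0.6, -0.0, 0.1]
opening: 0.95
grasp_force: 0.0
```

Call:
play_rows([
  [[0,0,-0.02,0,0,0],[0,0,-0.055,0,0,0],[0,0,-0.095,0,0,0],[0,0,-0.135,0,0,0],[0.03,-0.01,-0.15,0,0,0],[0.065,-0.02,-0.155,0,0,0],[0.105,-0.03,-0.16,0,0,0],[0.145,-0.04,-0.16,0,0,0]],
])

```text
time_s: 8.83
position: [0.476, 0.0896, 0.201]
tcp_rot: [[0.002, 1.0, 0.003], [1.0, -0.002, -0.0], [-0.0, 0.003, -1.0]]
force: [0.5, 1.3, -0.6]
opening: 1.0
grasp_force: 0.0
```

Call:
play_rows([
  [[0.04,-0.01,0,0,0,0],[0.08,-0.02,0,0,0,0],[0.12,-0.03,0,0,0,0],[0.15,-0.04,0,0,0,0],[0.17,-0.048,0,0,0,0],[0.18,-0.054,0,0,0,0],[0.18,-0.054,0,0,0,0],[0.18,-0.054,0,0,0,0]],
])

```text
time_s: 9.5
position: [0.4215, 0.2683, 0.1994]
tcp_rot: [[-0.002, 1.0, -0.0], [1.0, 0.002, -0.001], [-0.001, -0.0, -1.0]]
force: [0.2, 0.2, -0.3]
opening: 1.001
grasp_force: 0.0
```

```bash
python3 g.py .4223 .2936 .030 0; python3 w.py round_post .4223 .2936 0 wrist,scene,side; python3 w.py tea_bowl .5164 -.059 .015 scene,side
```

```text
t 9.5 p [0.4215 0.2683 0.1994] f [ 0.2  0.2 -0.3] op 0.0871 gf 0.0 J [ 19.7  24.  102.3  -0.   53.8  19.6] yaw 0.1 zax [-0.    -0.001 -1.   ]
shift [0.0254 0.0008 0.1694] turn [-0.   0.   0.1]
shift [0.0254 0.0008 0.1694] turn [-1.000e-01 -0.000e+00 -1.799e+02]
wrist 2007 [319. 152.]
scene 244 [334. 160.]
side 462 [214. 172.]
round_post zfix [0.4225 0.2919 0.     0.    ] 0.0437
round_post zfree [ 0.4223  0.2919 -0.0016  0.    ] 0.0355
scene 411 [310. 226.]
side 559 [347. 218.]
tea_bowl zfix [ 0.5174 -0.0571  0.015   0.    ] 0.0367
tea_bowl zfree [ 0.5166 -0.057   0.0139  0.    ] 0.0343
```

Call:
play_rows([
  [[0.0235,0.001,0.025,0,0,0],[0.0235,0.001,0.06,0,0,0],[0.0235,0.001,0.1,0,0,0],[0.0235,0.001,0.135,0,0,0],[0.0235,0.001,0.157,0,0,0],[0.0235,0.001,0.166,0,0,0],[0.0235,0.001,0.166,0,0,0],[0.0235,0.001,0.166,0,0,0]],
])

```text
time_s: 10.67
position: [0.4232, 0.2923, 0.0338]
tcp_rot: [[-0.0, 1.0, 0.0], [1.0, 0.0, 0.0], [0.0, 0.0, -1.0]]
force: [-0.3, 0.1, 0.5]
opening: 0.997
grasp_force: 0.0
```

Call:
play_rows([
  [[0,0,0,0,0,0],[0,0,0,0,0,0],[0,0,0,0,0,0],[0,0,0,0,0,0],[0,0,0,0,0,0],[0,0,0,0,0,0],[0,0,0,0,0,0],[0,0,0,0,0,0]],
], fingers=0.0)

```text
time_s: 11.33
position: [0.4228, 0.2922, 0.0336]
tcp_rot: [[-0.0, 1.0, 0.0], [1.0, 0.0, 0.0], [0.0, 0.0, -1.0]]
force: [0.0, 0.4, -0.0]
opening: 0.477
grasp_force: 0.0
```

Call:
play_rows([
  [[0,0,-0.015,0,0,0],[0,0,-0.05,0,0,0],[-0.015,0.005,-0.085,0,0,0],[-0.045,0.015,-0.1,0,0,0],[-0.08,0.028,-0.1,0,0,0],[-0.115,0.04,-0.1,0,0,0],[-0.15,0.055,-0.1,0,0,0],[-0.185,0.065,-0.1,0,0,0]],
])

```text
time_s: 12.0
position: [0.4889, 0.1056, 0.1337]
tcp_rot: [[-0.001, 1.0, 0.001], [1.0, 0.001, -0.0], [-0.0, 0.001, -1.0]]
force: [0.6, 0.2, -1.9]
opening: 0.451
grasp_force: 30.0
```

Call:
play_rows([
  [[-0.03,0.01,0,0,0,0],[-0.06,0.02,0,0,0,0],[-0.08,0.027,0,0,0,0],[-0.09,0.03,0,0,0,0],[-0.091,0.0305,0,0,0,0],[-0.091,0.0305,0,0,0,0],[-0.091,0.0305,0,0,0,0]],
])

```text
time_s: 12.58
position: [0.5172, 0.0175, 0.1333]
tcp_rot: [[-0.001, 1.0, -0.002], [1.0, 0.001, 0.001], [0.001, -0.002, -1.0]]
force: [-0.3, 0.1, -1.8]
opening: 0.454
grasp_force: 30.0
```

```bash
python3 g.py .518 .016 .049 0
```

```text
t 12.58 p [0.5172 0.0175 0.1333] f [-0.3  0.1 -1.8] op 0.0395 gf 30.0 J [-10.5  31.3 103.    0.   45.9 -10.6] yaw 0.08 zax [-0.002  0.001 -1.   ]
shift [-0.0016  0.001   0.0843] turn [-0.1 -0.   0.1]
shift [-0.0016  0.001   0.0843] turn [ 1.000e-01 -2.000e-01 -1.799e+02]
```

```bash
python3 w.py round_post .518 .016 .1 scene,side
```

```text
scene 318 [323. 182.]
side 289 [322. 170.]
round_post zfix [0.5187 0.0083 0.1    0.    ] 0.7593
round_post zfree [0.5176 0.0131 0.0992 0.    ] 0.7549
```

Call:
play_rows([
  [[-0.001,0.001,0.03,0,0,0],[-0.001,0.001,0.055,0,0,0],[-0.001,0.001,0.068,0,0,0],[-0.001,0.001,0.072,0,0,0],[-0.001,0.001,0.074,0,0,0],[-0.001,0.001,0.074,0,0,0],[-0.001,0.001,0.074,0,0,0]],
])

```text
time_s: 13.37
position: [0.5201, 0.0153, 0.0604]
tcp_rot: [[-0.001, 1.0, 0.002], [1.0, 0.001, -0.0], [-0.0, 0.002, -1.0]]
force: [0.3, 0.4, -1.5]
opening: 0.454
grasp_force: 30.0
```

Call:
play_rows([
  [[0,0,0.003,0,0,0],[0,0,0.006,0,0,0],[0,0,0.008,0,0,0],[0,0,0.008,0,0,0]],
])

```text
time_s: 13.7
position: [0.5192, 0.0152, 0.0514]
tcp_rot: [[-0.0, 1.0, -0.0], [1.0, 0.0, 0.0], [0.0, -0.0, -1.0]]
force: [-0.9, -0.2, -1.8]
opening: 0.449
grasp_force: 30.0
```

```bash
for i in 1 2 3; do python3 g.py .518 .016 .049 0|head -2; python3 -c "
from rig import imaging;imaging.capture('side')"; done
```

```text
t 13.7 p [0.5192 0.0152 0.0514] f [-0.9 -0.2 -1.8] op 0.039 gf 30.0 J [-10.7  39.8 105.2  -0.   35.  -10.7] yaw 0.02 zax [-0.  0. -1.]
shift [ 0.0008 -0.0012  0.0024] turn [-0. -0.  0.]
t 13.75 p [0.5192 0.0152 0.0515] f [-0.1  0.1 -2.1] op 0.0392 gf 30.0 J [-10.7  39.8 105.2  -0.   35.  -10.7] yaw 0.02 zax [-0.  0. -1.]
shift [ 0.0008 -0.0012  0.0025] turn [-0. -0.  0.]
t 13.8 p [0.5193 0.0152 0.0516] f [-0.   0.4 -1.2] op 0.0394 gf 30.0 J [-10.7  39.8 105.2  -0.   35.  -10.7] yaw 0.02 zax [-0.  0. -1.]
shift [ 0.0008 -0.0013  0.0026] turn [-0. -0.  0.]
```

Not in contact yet (-1.5 N is the post's weight). I'll lower the last 3 mm and correct by 1 mm.

Call:
play_rows([
  [[0.001,-0.001,0.001,0,0,0],[0.001,-0.001,0.002,0,0,0],[0.001,-0.001,0.0028,0,0,0],[0.001,-0.001,0.0028,0,0,0]],
])

```text
time_s: 14.18
position: [0.5183, 0.0163, 0.05]
tcp_rot: [[-0.001, 1.0, 0.0], [1.0, 0.001, -0.0], [-0.0, 0.0, -1.0]]
force: [-2.1, 0.9, 10.8]
opening: 0.454
grasp_force: 30.0
```

Call:
play_rows([
  [[0,0,0,0,0,0],[0,0,0,0,0,0],[0,0,0,0,0,0],[0,0,0,0,0,0],[0,0,0,0,0,0],[0,0,0,0,0,0]],
], fingers=0.087)

```text
time_s: 14.68
position: [0.5183, 0.0162, 0.0486]
tcp_rot: [[-0.0, 1.0, -0.0], [1.0, 0.0, 0.0], [0.0, -0.0, -1.0]]
force: [-0.1, -0.1, 0.6]
opening: 0.825
grasp_force: 0.0
```

Call:
play_rows([
  [[0,0,-0.02,0,0,0],[0,0,-0.055,0,0,0],[0,0,-0.095,0,0,0],[0,0,-0.13,0,0,0],[-0.03,-0.01,-0.14,0,0,0],[-0.07,-0.02,-0.14,0,0,0],[-0.11,-0.03,-0.14,0,0,0],[-0.15,-0.04,-0.14,0,0,0]],
])

```text
time_s: 15.35
position: [0.478, -0.1349, 0.1894]
tcp_rot: [[-0.002, 1.0, 0.001], [1.0, 0.002, -0.001], [-0.001, 0.001, -1.0]]
force: [0.5, 0.3, -0.8]
opening: 0.997
grasp_force: 0.0
```

Converted, -26 degrees / 180 = -0.1444.

Call:
play_rows([
  [[-0.035,-0.01,0,0,0,-0.0278],[-0.07,-0.02,0,0,0,-0.0556],[-0.105,-0.033,0,0,0,-0.0889],[-0.125,-0.045,0,0,0,-0.1167],[-0.135,-0.053,0,0,0,-0.1444],[-0.14,-0.055,0,0,0,-0.1444],[-0.14,-0.055,0,0,0,-0.1444]],
])

```text
time_s: 15.93
position: [0.423, -0.2748, 0.1886]
tcp_rot: [[-0.435, 0.901, -0.0], [0.901, 0.435, 0.0], [0.0, 0.0, -1.0]]
force: [-0.6, 0.6, 0.7]
opening: 0.999
grasp_force: 0.0
```

```bash
python3 g.py .4243 -.2926 .034 26; python3 w.py square_post .4243 -.2926 0 wrist,scene,side 26; python3 w.py square_post .4243 -.2926 0 wrist 26;python3 w.py round_post .518 .016 .015 scene,side
```

```text
t 15.93 p [ 0.423  -0.2748  0.1886] f [-0.6  0.6  0.7] op 0.0869 gf 0.0 J [-45.7  25.2 102.3   0.   52.5 -71.5] yaw 25.76 zax [-0.  0. -1.]
shift [-0.0166 -0.0066  0.1546] turn [ 0.  -0.  -0.2]
shift [-0.0166 -0.0066  0.1546] turn [ -0.   -0.  179.8]
wrist 2914 [310. 201.]
scene 580 [229. 272.]
side 832 [408. 304.]
square_post zfix [ 0.4252 -0.2927  0.     26.0425] 0.0479
square_post zfree [ 4.24900e-01 -2.92200e-01 -1.10000e-03  2.61601e+01] 0.0444
wrist 2834 [308. 202.]
square_post zfix [ 0.4253 -0.2921  0.     23.232 ] 0.0225
square_post zfree [ 4.26500e-01 -2.95500e-01 -1.22000e-02  2.41549e+01] 0.0034
scene 329 [323. 208.]
side 474 [322. 199.]
round_post zfix [0.5184 0.0166 0.015  0.    ] 0.0799
round_post zfree [0.5188 0.0165 0.0142 0.    ] 0.0784
```

Call:
play_rows([
  [[-0.0168,-0.006,0.025,0,0,0],[-0.0168,-0.006,0.06,0,0,0],[-0.0168,-0.006,0.1,0,0,0],[-0.0168,-0.006,0.13,0,0,0],[-0.0168,-0.006,0.148,0,0,0],[-0.0168,-0.006,0.1545,0,0,0],[-0.0168,-0.006,0.1545,0,0,0],[-0.0168,-0.006,0.1545,0,0,0]],
])

```text
time_s: 17.2
position: [0.4258, -0.2919, 0.0346]
tcp_rot: [[-0.439, 0.899, 0.0], [0.899, 0.439, -0.0], [-0.001, 0.0, -1.0]]
force: [-0.8, -0.9, -0.8]
opening: 1.004
grasp_force: 0.0
```

Call:
play_rows([
  [[0,0,0,0,0,0],[0,0,0,0,0,0],[0,0,0,0,0,0],[0,0,0,0,0,0],[0,0,0,0,0,0],[0,0,0,0,0,0],[0,0,0,0,0,0],[0,0,0,0,0,0]],
], fingers=0.0)

```text
time_s: 17.87
position: [0.4254, -0.2916, 0.0343]
tcp_rot: [[-0.439, 0.899, -0.0], [0.899, 0.439, -0.0], [-0.0, -0.0, -1.0]]
force: [-1.8, -1.3, 2.0]
opening: 0.479
grasp_force: 1.0
```

Call:
play_rows([
  [[0,0,0,0,0,0],[0,0,0,0,0,0],[0,0,-0.015,0,0,0],[0,0,-0.05,0,0,0],[0,0,-0.085,0,0,0],[0,0,-0.1,0,0,0],[0,0,-0.1,0,0,0]],
])

```text
time_s: 18.45
position: [0.4272, -0.2931, 0.1374]
tcp_rot: [[-0.439, 0.899, 0.005], [0.899, 0.439, -0.005], [-0.007, 0.002, -1.0]]
force: [0.9, -0.1, -1.8]
opening: 0.458
grasp_force: 29.8
```

```bash
python3 g.py .5148 -.134 .134 -1
```

```text
t 18.45 p [ 0.4272 -0.2931  0.1374] f [ 0.9 -0.1 -1.8] op 0.0399 gf 29.8 J [-46.8  30.7 103.1   0.   45.7 -72.9] yaw 26.03 zax [ 0.005 -0.005 -1.   ]
shift [0.1045 0.1486 0.003 ] turn [ 0.2  0.4 27. ]
shift [0.1045 0.1486 0.003 ] turn [  -0.5    0.3 -153. ]
```

Converted, 27 degrees / 180 = 0.15.

Call:
play_rows([
  [[0.02,0.03,0,0,0,0.0278],[0.042,0.06,0,0,0,0.0611],[0.063,0.09,0,0,0,0.0944],[0.083,0.12,0,0,0,0.1222],[0.097,0.14,0,0,0,0.15],[0.1025,0.1495,0,0,0,0.15],[0.1025,0.1495,0,0,0,0.15],[0.1025,0.1495,0,0,0,0.15]],
])

```text
time_s: 19.12
position: [0.5142, -0.1337, 0.1331]
tcp_rot: [[0.014, 1.0, -0.002], [1.0, -0.014, 0.0], [0.0, -0.002, -1.0]]
force: [0.3, -0.3, -0.7]
opening: 0.463
grasp_force: 29.8
```

```bash
python3 -c "
from rig import imaging;[imaging.capture('side') for i in range(4)]"; python3 g.py .5148 -.134 .049 -1
```

```text
t 19.32 p [ 0.5141 -0.1352  0.134 ] f [ 0.4 -1.3 -2.4] op 0.0401 gf 29.8 J [-26.8  32.  101.   -0.   47.  -25.7] yaw -1.06 zax [-0.001  0.    -1.   ]
shift [0.0012 0.0007 0.085 ] turn [-0.  -0.  -0.1]
shift [0.0012 0.0007 0.085 ] turn [-0.000e+00  1.000e-01  1.799e+02]
```

Call:
play_rows([
  [[0.001,0.001,0.03,0,0,0],[0.001,0.001,0.055,0,0,0],[0.001,0.001,0.072,0,0,0],[0.001,0.001,0.08,0,0,0],[0.001,0.001,0.083,0,0,0],[0.001,0.001,0.084,0,0,0],[0.001,0.001,0.0845,0,0,0],[0.001,0.001,0.0845,0,0,0]],
])

```text
time_s: 19.98
position: [0.5165, -0.1334, 0.0507]
tcp_rot: [[0.017, 1.0, 0.002], [1.0, -0.017, -0.001], [-0.001, 0.002, -1.0]]
force: [1.1, -0.4, -2.0]
opening: 0.461
grasp_force: 29.8
```

```bash
python3 -c "
from rig import imaging;[imaging.capture('side') for i in range(2)]"; python3 g.py .5148 -.134 .049 -1
```

```text
t 20.08 p [ 0.5165 -0.1332  0.0507] f [ 0.1 -0.2 -1.3] op 0.0398 gf 29.8 J [-26.5  40.4 103.3  -0.   36.2 -25.5] yaw -0.97 zax [ 0.002 -0.001 -1.   ]
shift [-0.0008 -0.0017  0.0017] turn [0.1 0.1 0. ]
shift [-0.0008 -0.0017  0.0017] turn [-1.0e-01  2.0e-01 -1.8e+02]
```

Call:
play_rows([
  [[-0.001,-0.0015,0.0005,0,0,0],[-0.001,-0.0015,0.0013,0,0,0],[-0.001,-0.0015,0.002,0,0,0],[-0.001,-0.0015,0.002,0,0,0]],
])

```text
time_s: 20.42
position: [0.5145, -0.1341, 0.0493]
tcp_rot: [[0.017, 1.0, 0.001], [1.0, -0.017, -0.001], [-0.001, 0.001, -1.0]]
force: [-1.5, 0.4, 8.7]
opening: 0.461
grasp_force: 29.8
```

Call:
play_rows([
  [[0,0,0,0,0,0],[0,0,0,0,0,0],[0,0,0,0,0,0],[0,0,0,0,0,0],[0,0,0,0,0,0],[0,0,0,0,0,0]],
], fingers=0.087)

```text
time_s: 20.92
position: [0.5143, -0.1338, 0.0476]
tcp_rot: [[0.017, 1.0, -0.0], [1.0, -0.017, 0.0], [0.0, -0.0, -1.0]]
force: [-0.4, -0.2, 0.9]
opening: 0.829
grasp_force: 0.0
```

Call:
play_rows([
  [[0,0,-0.02,0,0,0],[0,0,-0.055,0,0,0],[0,0,-0.095,0,0,0],[0,0,-0.13,0,0,0],[0.02,0.03,-0.14,0,0,0],[0.04,0.06,-0.14,0,0,0],[0.06,0.09,-0.14,0,0,0],[0.08,0.115,-0.14,0,0,0]],
])

```text
time_s: 21.58
position: [0.6327, -0.0551, 0.1886]
tcp_rot: [[0.017, 1.0, 0.002], [1.0, -0.017, -0.001], [-0.0, 0.002, -1.0]]
force: [0.7, -0.3, -0.1]
opening: 0.999
grasp_force: 0.0
```

Converted, -1 degrees / 180 = -0.0056.

Call:
play_rows([
  [[0.015,0.025,0,0,0,0],[0.025,0.045,0,0,0,-0.0056],[0.03,0.06,0,0,0,-0.0056],[0.03,0.06,0,0,0,-0.0056],[0.03,0.06,0,0,0,-0.0056]],
])

```text
time_s: 22.0
position: [0.691, -0.0264, 0.1869]
tcp_rot: [[-0.002, 1.0, -0.001], [1.0, 0.002, -0.0], [-0.0, -0.001, -1.0]]
force: [-0.3, -0.7, 0.3]
opening: 0.995
grasp_force: 0.0
```

```bash
python3 g.py .689 -.007 .02 0; python3 w.py bridge_slab .6892 -.0068 0 wrist,scene,side 0; cp pics/w_last.png pics/wslab.png; python3 w.py bridge_slab .6892 -.0068 0 scene,side 0;python3 w.py square_post .5148 -.134 .015 scene,side 0; python3 w.py tea_bowl .5164 -.059 .015 scene,side
```

```text
t 22.0 p [ 0.691  -0.0264  0.1869] f [-0.3 -0.7  0.3] op 0.0866 gf 0.0 J [-11.4  38.6  74.4  -0.   67.1 -11.5] yaw 0.09 zax [-0.001 -0.    -1.   ]
shift [ 0.0194 -0.0017  0.1669] turn [-0.1  0.   0.1]
shift [ 0.0194 -0.0017  0.1669] turn [-0.000e+00 -1.000e-01 -1.799e+02]
wrist 15375 [316. 157.]
scene 1378 [377. 241.]
side 1589 [376. 182.]
bridge_slab zfix [ 0.6897 -0.0063  0.      0.4917] 0.0628
bridge_slab zfree [ 0.6894 -0.0048 -0.0021  1.3257] 0.0564
scene 1356 [377. 241.]
side 1637 [376. 182.]
bridge_slab zfix [ 0.6888 -0.0073  0.      0.3499] 0.0366
bridge_slab zfree [ 0.689  -0.0061 -0.001   0.2077] 0.0358
scene 535 [295. 239.]
side 730 [373. 232.]
square_post zfix [ 0.5149 -0.1341  0.015   9.516 ] 0.0451
square_post zfree [ 0.5151 -0.1343  0.0152  6.9575] 0.0444
scene 385 [310. 226.]
side 586 [347. 218.]
tea_bowl zfix [ 0.5183 -0.0556  0.015   0.    ] 0.0499
tea_bowl zfree [ 0.5184 -0.0551  0.0142  0.    ] 0.0507
```

View pics/wslab.png

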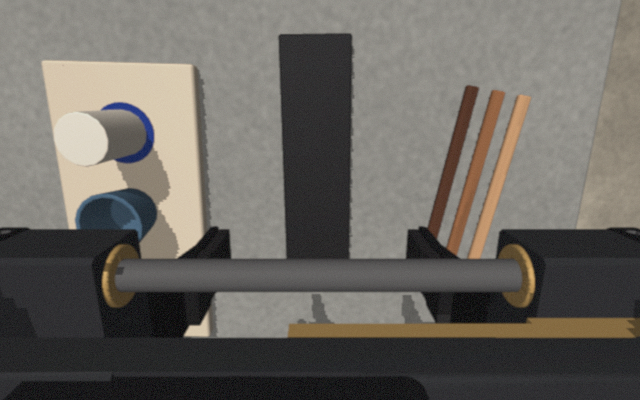

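The wrist view shows the white post on the blue mark (105,135) and the bowl at (115,215). The charcoal slab runs straight from (315,36) to (318,262), so its yaw is close to 0. I'll grip the slab.

Call:
play_rows([
  [[0.0195,-0.002,0.025,0,0,0],[0.0195,-0.002,0.06,0,0,0],[0.0195,-0.002,0.1,0,0,0],[0.0195,-0.002,0.135,0,0,0],[0.0195,-0.002,0.155,0,0,0],[0.0195,-0.002,0.163,0,0,0],[0.0195,-0.002,0.166,0,0,0],[0.0195,-0.002,0.166,0,0,0]],
])

```text
time_s: 23.57
position: [0.6896, -0.0074, 0.0218]
tcp_rot: [[-0.0, 1.0, 0.0], [1.0, 0.0, -0.0], [-0.0, 0.0, -1.0]]
force: [0.0, 0.8, 0.4]
opening: 1.0
grasp_force: 0.0
```

```bash
python3 -c "
from rig import imaging;[imaging.capture('side') for i in range(2)]"; python3 g.py .689 -.007 .02 0
```

```text
t 23.67 p [ 0.6907 -0.0077  0.0237] f [ 0.8 -0.8  0.5] op 0.087 gf 0.0 J [-9.9 50.3 79.4 -0.  50.1 -9.9] yaw 0.02 zax [ 0.004 -0.001 -1.   ]
shift [ 0.0007 -0.0018  0.0037] turn [0.2 0.  0. ]
shift [ 0.0007 -0.0018  0.0037] turn [-1.0e-01  3.0e-01 -1.8e+02]
```

Call:
play_rows([
  [[0,-0.001,0.001,0,0,0],[0,-0.001,0.001,0,0,0],[0,-0.001,0.001,0,0,0],[0,-0.001,0.001,0,0,0],[0,-0.001,0.001,0,0,0],[0,-0.001,0.001,0,0,0],[0,-0.001,0.001,0,0,0],[0,-0.001,0.001,0,0,0]],
], fingers=0.0)

```text
time_s: 24.33
position: [0.6887, -0.0074, 0.0213]
tcp_rot: [[-0.001, 1.0, 0.001], [1.0, 0.001, -0.0], [-0.0, 0.001, -1.0]]
force: [1.0, 0.4, 4.1]
opening: 0.712
grasp_force: 30.0
```

Call:
play_rows([
  [[0,0,-0.004,0,0,0],[0,0,-0.015,0,0,0],[0,0,-0.04,0,0,0],[0,0,-0.075,0,0,0],[0,0,-0.11,0,0,0],[0,0,-0.13,0,0,0],[0,0,-0.135,0,0,0],[0,0,-0.135,0,0,0]],
])

```text
time_s: 25.0
position: [0.6888, -0.0074, 0.1577]
tcp_rot: [[-0.0, 1.0, 0.003], [1.0, 0.0, -0.001], [-0.001, 0.003, -1.0]]
force: [-0.5, -1.0, -3.7]
opening: 0.707
grasp_force: 30.0
```

```bash
python3 w.py bridge_slab .689 -.0068 .13 scene,side 0; python3 g.py .5164 -.059 .155 -1.2; python3 -c "
from h import *
save(imaging.capture('side'),'side2',1.25)"
```

```text
scene 1182 [380. 200.]
side 1253 [380. 138.]
bridge_slab zfix [ 0.6841 -0.0068  0.13    4.3398] 0.5498
bridge_slab zfree [ 0.684  -0.0071  0.1314  4.2085] 0.5428
t 25.2 p [ 0.6862 -0.007   0.1529] f [-1.4  0.1 -4.1] op 0.0614 gf 30.0 J [-9.9 40.5 76.6 -0.  63.3 -9.9] yaw 0.02 zax [-0.006  0.001 -1.   ]
shift [-0.0519 -0.1698 -0.0012] turn [-0.3 -0.1  1.2]
shift [-0.0519 -0.1698 -0.0012] turn [ 1.000e-01 -5.000e-01 -1.788e+02]
```

View pics/side2.png

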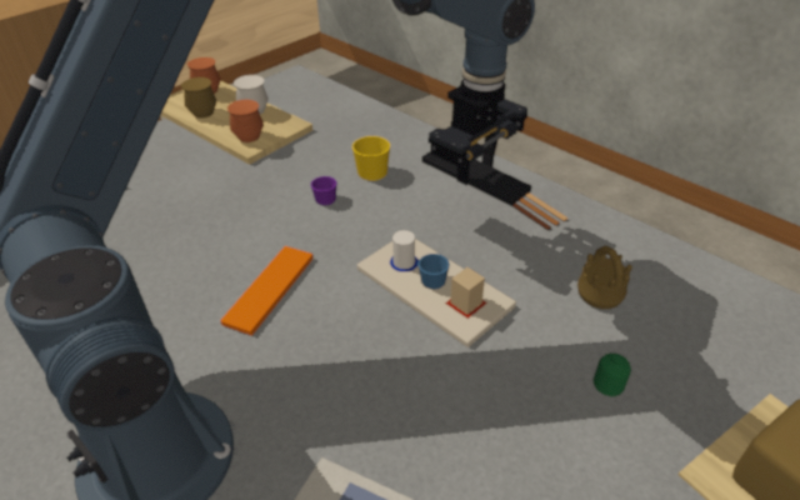

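The side view shows the slab held level at (475,180), with the white post (403,250), bowl (433,270) and buff post (467,290) standing on the shelf.

Converted, 1.2 degrees / 180 = 0.0067.

Call:
play_rows([
  [[-0.008,-0.025,0,0,0,0.0017],[-0.018,-0.06,0,0,0,0.0033],[-0.028,-0.095,0,0,0,0.0056],[-0.038,-0.13,0,0,0,0.0067],[-0.046,-0.155,0,0,0,0.0067],[-0.051,-0.169,0,0,0,0.0067],[-0.052,-0.172,0,0,0,0.0067],[-0.052,-0.172,0,0,0,0.0067]],
])

```text
time_s: 25.92
position: [0.5151, -0.0596, 0.1551]
tcp_rot: [[0.022, 1.0, -0.002], [1.0, -0.022, 0.001], [0.001, -0.002, -1.0]]
force: [-0.3, -0.1, -3.9]
opening: 0.713
grasp_force: 30.0
```

```bash
for i in 1 2 3; do python3 -c "
from rig import imaging;[imaging.capture('side') for i in range(3)]"; python3 g.py .5164 -.0592 .095 -1.2|head -2;done; python3 w.py bridge_slab .5164 -.0592 .135 scene,side 0
```

```text
t 26.07 p [ 0.5179 -0.0596  0.1556] f [ 0.2 -0.2 -3.9] op 0.0615 gf 30.0 J [-18.9  29.3 101.7   0.   48.9 -17.7] yaw -1.16 zax [ 0.002 -0.    -1.   ]
shift [ 0.0004 -0.0016  0.0606] turn [0.1 0.  0. ]
t 26.22 p [ 0.5173 -0.0593  0.1556] f [ 1.1  0.  -3.8] op 0.0615 gf 30.0 J [-18.8  29.3 101.7   0.   49.  -17.7] yaw -1.13 zax [ 0.001 -0.    -1.   ]
shift [ 0.0001 -0.0009  0.0606] turn [0.  0.  0.1]
t 26.37 p [ 0.5166 -0.0592  0.1556] f [-0.7 -0.1 -4.3] op 0.0615 gf 30.0 J [-18.9  29.2 101.8   0.   49.  -17.7] yaw -1.14 zax [ 0. -0. -1.]
shift [ 0.     -0.0002  0.0606] turn [0.  0.  0.1]
scene 1061 [309. 192.]
side 1589 [348. 181.]
bridge_slab zfix [ 0.5137 -0.0615  0.135   1.38  ] 0.7663
bridge_slab zfree [ 0.5153 -0.0595  0.1322  1.3498] 0.753
```

Settled on target. I'll lower to just above expected contact, then ease down.

Call:
play_rows([
  [[0,0,0.012,0,0,0],[0,0,0.03,0,0,0],[0,0,0.045,0,0,0],[0,0,0.053,0,0,0],[0,0,0.057,0,0,0],[0,0,0.058,0,0,0],[0,0,0.058,0,0,0],[0,0,0.058,0,0,0]],
])

```text
time_s: 27.23
position: [0.5168, -0.0596, 0.0984]
tcp_rot: [[0.02, 1.0, 0.001], [1.0, -0.02, -0.001], [-0.0, 0.001, -1.0]]
force: [-0.0, 0.1, -4.0]
opening: 0.706
grasp_force: 30.0
```

Call:
play_rows([
  [[0,0,0.0005,0,0,0],[0,0,0.001,0,0,0],[0,0,0.0015,0,0,0],[0,0,0.0015,0,0,0]],
])

```text
time_s: 27.57
position: [0.5163, -0.0595, 0.0965]
tcp_rot: [[0.02, 1.0, 0.0], [1.0, -0.02, -0.0], [-0.0, 0.0, -1.0]]
force: [0.2, -0.9, -3.2]
opening: 0.71
grasp_force: 30.0
```

```bash
for i in 1 2; do python3 -c "
from rig import imaging;[imaging.capture('side') for i in range(2)]"; python3 g.py .5164 -.0592 .095 -1.2|head -2;done
```

```text
t 27.67 p [ 0.5162 -0.0594  0.0964] f [ 0.4  0.4 -3.3] op 0.0618 gf 30.0 J [-18.9  35.  104.1  -0.   40.9 -17.7] yaw -1.17 zax [ 0. -0. -1.]
shift [0.0002 0.0002 0.0014] turn [0. 0. 0.]
t 27.77 p [ 0.5162 -0.0594  0.0963] f [-0.2 -0.4 -4.5] op 0.0613 gf 30.0 J [-18.9  35.  104.1  -0.   40.9 -17.7] yaw -1.17 zax [ 0. -0. -1.]
shift [0.0002 0.0002 0.0013] turn [0. 0. 0.]
```

Call:
play_rows([
  [[0,0,0.0005,0,0,0],[0,0,0.001,0,0,0],[0,0,0.0015,0,0,0],[0,0,0.0015,0,0,0]],
])

```text
time_s: 28.1
position: [0.5163, -0.0595, 0.0962]
tcp_rot: [[0.02, 1.0, 0.001], [1.0, -0.02, -0.0], [-0.0, 0.001, -1.0]]
force: [-2.7, 0.2, 8.7]
opening: 0.712
grasp_force: 30.0
```

Contact. I'll release and go up.

Call:
play_rows([
  [[0,0,0,0,0,0],[0,0,0,0,0,0],[0,0,0,0,0,0],[0,0,0,0,0,0],[0,0,0,0,0,0],[0,0,0,0,0,0]],
], fingers=0.087)

```text
time_s: 28.6
position: [0.5163, -0.0595, 0.0946]
tcp_rot: [[0.02, 1.0, -0.0], [1.0, -0.02, -0.0], [-0.0, -0.0, -1.0]]
force: [-1.0, -0.5, 0.5]
opening: 0.98
grasp_force: 0.0
```

Call:
play_rows([
  [[0,0,-0.01,0,0,0],[0,0,-0.035,0,0,0],[0,0,-0.07,0,0,0],[0,0,-0.11,0,0,0],[-0.03,0,-0.12,0,0,0],[-0.07,0,-0.12,0,0,0],[-0.11,0.005,-0.12,0,0,0],[-0.15,0.01,-0.12,0,0,0]],
])

```text
time_s: 29.27
position: [0.5231, -0.2108, 0.2164]
tcp_rot: [[0.019, 1.0, 0.002], [1.0, -0.019, -0.001], [-0.001, 0.002, -1.0]]
force: [0.7, -0.2, -0.5]
opening: 0.999
grasp_force: 0.0
```

Converted, -1 degrees / 180 = -0.0056.

Call:
play_rows([
  [[-0.04,0.005,0,0,0,-0.0028],[-0.08,0.01,0,0,0,-0.0056],[-0.12,0.012,0,0,0,-0.0056],[-0.145,0.013,0,0,0,-0.0056],[-0.16,0.014,0,0,0,-0.0056],[-0.165,0.014,0,0,0,-0.0056],[-0.165,0.014,0,0,0,-0.0056],[-0.165,0.014,0,0,0,-0.0056]],
])

```text
time_s: 29.93
position: [0.5334, -0.373, 0.2146]
tcp_rot: [[0.002, 1.0, -0.001], [1.0, -0.002, 0.002], [0.002, -0.001, -1.0]]
force: [-0.0, 0.7, 0.5]
opening: 1.001
grasp_force: 0.0
```

```bash
python3 w.py bridge_slab .516 -.059 .075 scene,side 0; python3 w.py green_jar .541 -.3957 0 wrist,scene,side; python3 w.py green_jar .541 -.3957 0 wrist; python3 g.py .541 -.3957 .026 0;  python3 -c "
from h import *
c=imaging.capture('scene')
save(c,'scene3',3,(200,130,440,330))"
```

```text
scene 1353 [309. 212.]
side 2345 [347. 203.]
bridge_slab zfix [ 0.516  -0.059   0.075  -0.0014] 0.0378
bridge_slab zfree [ 0.5166 -0.0576  0.0741 -0.1305] 0.0343
wrist 2242 [325. 200.]
scene 658 [246. 319.]
side 810 [490. 297.]
green_jar zfix [ 0.541  -0.3961  0.      0.    ] 0.0234
green_jar zfree [ 5.412e-01 -3.960e-01  5.000e-04  0.000e+00] 0.0235
wrist 2274 [325. 198.]
green_jar zfix [ 0.5414 -0.396   0.      0.    ] 0.0073
green_jar zfree [ 0.5416 -0.3984 -0.0086  0.    ] 0.0008
t 30.53 p [ 0.5338 -0.3748  0.2148] f [-0.3 -0.4 -0. ] op 0.0869 gf 0.0 J [-44.9  33.9  79.3  -0.   66.8 -44.7] yaw -0.17 zax [-0.  0. -1.]
shift [-0.0209  0.0073  0.1888] turn [-0.  -0.  -0.2]
shift [-0.0209  0.0073  0.1888] turn [ -0.    0.  179.8]
```

View pics/scene3.png

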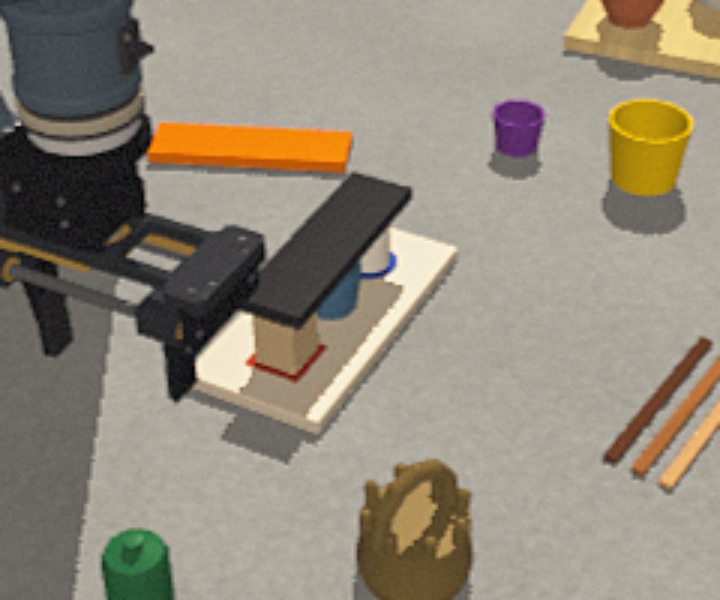

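The scene crop shows the slab level across the buff post (285,340) and the white post (375,245), with the bowl beneath at (340,285). The jar is at (138,570).

Call:
play_rows([
  [[-0.021,0.0075,0.025,0,0,0],[-0.021,0.0075,0.065,0,0,0],[-0.021,0.0075,0.105,0,0,0],[-0.021,0.0075,0.145,0,0,0],[-0.021,0.0075,0.173,0,0,0],[-0.021,0.0075,0.186,0,0,0],[-0.021,0.0075,0.189,0,0,0],[-0.021,0.0075,0.189,0,0,0]],
])

```text
time_s: 31.25
position: [0.5412, -0.396, 0.0254]
tcp_rot: [[0.003, 1.0, -0.0], [1.0, -0.003, 0.0], [0.0, -0.0, -1.0]]
force: [-0.1, -1.0, 0.2]
opening: 0.999
grasp_force: 0.0
```

Call:
play_rows([
  [[0,0,0,0,0,0],[0,0,0,0,0,0],[0,0,0,0,0,0],[0,0,0,0,0,0],[0,0,0,0,0,0],[0,0,0,0,0,0],[0,0,0,0,0,0],[0,0,0,0,0,0]],
], fingers=0.0)

```text
time_s: 31.92
position: [0.5412, -0.3959, 0.0261]
tcp_rot: [[0.003, 1.0, 0.0], [1.0, -0.003, -0.0], [-0.0, 0.0, -1.0]]
force: [-1.4, 0.7, 2.9]
opening: 0.544
grasp_force: 30.0
```

Call:
play_rows([
  [[0,0,0,0,0,0],[0,0,-0.015,0,0,0],[0,0,-0.05,0,0,0],[0,0,-0.09,0,0,0],[0,0,-0.13,0,0,0],[0,0,-0.155,0,0,0],[0.02,0,-0.165,0,0,0],[0.05,-0.002,-0.165,0,0,0]],
])

```text
time_s: 32.58
position: [0.5416, -0.35, 0.1959]
tcp_rot: [[0.006, 1.0, 0.009], [1.0, -0.006, -0.009], [-0.009, 0.009, -1.0]]
force: [0.7, 0.5, -2.1]
opening: 0.542
grasp_force: 30.0
```

Call:
play_rows([
  [[0.035,-0.002,0,0,0,0],[0.07,-0.004,0,0,0,0],[0.105,-0.006,0,0,0,0],[0.14,-0.008,0,0,0,0],[0.175,-0.01,0,0,0,0],[0.21,-0.012,0,0,0,0],[0.245,-0.014,0,0,0,0],[0.28,-0.016,0,0,0,0]],
])

```text
time_s: 33.25
position: [0.5236, -0.0641, 0.1914]
tcp_rot: [[0.003, 1.0, 0.0], [1.0, -0.003, 0.0], [0.0, 0.0, -1.0]]
force: [0.8, 0.6, -1.3]
opening: 0.547
grasp_force: 30.0
```

Call:
play_rows([
  [[0.03,-0.002,0,0,0,0],[0.055,-0.003,0,0,0,0],[0.073,-0.004,0,0,0,0],[0.082,-0.005,0,0,0,0],[0.082,-0.005,0,0,0,0],[0.082,-0.005,0,0,0,0],[0.082,-0.005,0,0,0,0]],
])

```text
time_s: 33.83
position: [0.5199, 0.0151, 0.191]
tcp_rot: [[0.004, 1.0, 0.001], [1.0, -0.004, -0.001], [-0.001, 0.001, -1.0]]
force: [-0.5, 0.3, -2.8]
opening: 0.547
grasp_force: 30.0
```

```bash
python3 -c "
from rig import imaging;[imaging.capture('side') for i in range(5)]"; python3 g.py .5184 .0165 .115 0
```

```text
t 34.08 p [0.5196 0.0153 0.1907] f [ 0.4 -0.2 -1.5] op 0.0471 gf 30.0 J [-10.6  26.1 100.   -0.   53.9 -10.4] yaw -0.26 zax [-0. -0. -1.]
shift [ 0.0012 -0.0012  0.0757] turn [-0.   0.  -0.3]
shift [ 0.0012 -0.0012  0.0757] turn [  0.    0.  179.7]
```

Call:
play_rows([
  [[0.001,-0.001,0.02,0,0,0],[0.001,-0.001,0.045,0,0,0],[0.001,-0.001,0.062,0,0,0],[0.001,-0.001,0.069,0,0,0],[0.001,-0.001,0.072,0,0,0],[0.001,-0.001,0.073,0,0,0],[0.001,-0.001,0.073,0,0,0],[0.001,-0.001,0.073,0,0,0]],
])

```text
time_s: 34.75
position: [0.5193, 0.017, 0.1187]
tcp_rot: [[0.003, 1.0, 0.002], [1.0, -0.003, -0.0], [-0.0, 0.002, -1.0]]
force: [-0.0, -0.3, -1.4]
opening: 0.544
grasp_force: 30.0
```

Call:
play_rows([
  [[0,0,0.0005,0,0,0],[0,0,0.001,0,0,0],[0,0,0.0015,0,0,0],[0,0,0.0015,0,0,0]],
])

```text
time_s: 35.08
position: [0.5185, 0.0172, 0.1165]
tcp_rot: [[0.003, 1.0, 0.001], [1.0, -0.003, -0.0], [-0.0, 0.001, -1.0]]
force: [0.2, 0.2, -1.2]
opening: 0.541
grasp_force: 30.0
```

```bash
python3 -c "
from rig import imaging;[imaging.capture('side') for i in range(2)]"; python3 g.py .5184 .0165 .115 0
```

```text
t 35.18 p [0.5185 0.0172 0.1164] f [ 0.3  0.1 -0.9] op 0.0472 gf 30.0 J [-10.5  33.  103.6  -0.   43.5 -10.3] yaw -0.17 zax [ 0. -0. -1.]
shift [-0.0007 -0.0001  0.0014] turn [ 0.   0.  -0.2]
shift [-0.0007 -0.0001  0.0014] turn [  0.   -0.  179.8]
```

Call:
play_rows([
  [[-0.0005,0,0.0005,0,0,0],[-0.0005,0,0.001,0,0,0],[-0.0005,0,0.0013,0,0,0],[-0.0005,0,0.0013,0,0,0]],
])

```text
time_s: 35.52
position: [0.5185, 0.0166, 0.1151]
tcp_rot: [[0.003, 1.0, 0.0], [1.0, -0.003, -0.0], [-0.0, 0.0, -1.0]]
force: [-0.3, -0.2, 0.8]
opening: 0.542
grasp_force: 30.0
```

Call:
play_rows([
  [[0,0,0,0,0,0],[0,0,0,0,0,0],[0,0,0,0,0,0],[0,0,0,0,0,0],[0,0,0,0,0,0],[0,0,0,0,0,0]],
], fingers=0.087)

```text
time_s: 36.02
position: [0.5185, 0.0167, 0.115]
tcp_rot: [[0.003, 1.0, 0.0], [1.0, -0.003, -0.0], [-0.0, 0.0, -1.0]]
force: [0.7, 0.2, 0.3]
opening: 0.913
grasp_force: 0.0
```

Call:
play_rows([
  [[0,0,-0.01,0,0,0],[0,0,-0.035,0,0,0],[0,0,-0.07,0,0,0],[0,0,-0.11,0,0,0],[0.03,0,-0.13,0,0,0],[0.07,0,-0.13,0,0,0],[0.11,0,-0.13,0,0,0],[0.15,0,-0.13,0,0,0]],
])

```text
time_s: 36.68
position: [0.519, 0.168, 0.2468]
tcp_rot: [[0.004, 1.0, 0.003], [1.0, -0.004, 0.0], [0.0, 0.003, -1.0]]
force: [0.8, -0.3, 0.3]
opening: 1.001
grasp_force: 0.0
```

Call:
play_rows([
  [[0.04,0,0,0,0,0],[0.08,0,0,0,0,0],[0.1,0,0,0,0,0],[0.1,0,0,0,0,0],[0.1,0,0,0,0,0],[0.1,0,0,0,0,0]],
])

```text
time_s: 37.18
position: [0.5189, 0.2661, 0.2452]
tcp_rot: [[0.003, 1.0, -0.0], [1.0, -0.003, -0.001], [-0.001, -0.0, -1.0]]
force: [0.9, -0.3, -0.1]
opening: 1.003
grasp_force: 0.0
```

```bash
python3 w.py green_jar .5184 .0165 .089 scene,side; python3 w.py bridge_slab .516 -.059 .075 scene 0;  python3 -c "
from h import *
a=imaging.capture('scene');b=imaging.capture('side')
A=cv2.resize(a['frame'][150:330,220:400],None,fx=2.2,fy=2.2);B=cv2.resize(b['frame'][130:310,260:440],None,fx=2.2,fy=2.2)
cv2.imwrite('pics/fin.png',np.hstack([A,B])[:,:,::-1])"; python3 g.py
```

```text
scene 426 [323. 185.]
side 601 [322. 173.]
green_jar zfix [0.5185 0.0173 0.089  0.    ] 0.0212
green_jar zfree [0.5185 0.016  0.0898 0.    ] 0.0212
scene 1257 [309. 212.]
bridge_slab zfix [ 0.5175 -0.0612  0.075  -2.2998] 0.1143
bridge_slab zfree [ 0.5166 -0.0597  0.0741 -2.2474] 0.1124
t 37.58 p [0.5194 0.266  0.245 ] f [ 0.3 -0.3 -0.7] op 0.0876 gf 0.0 J [16.2 26.7 87.8 -0.  65.5 16.4] yaw -0.24 zax [-0. -0. -1.]
```

View pics/fin.png

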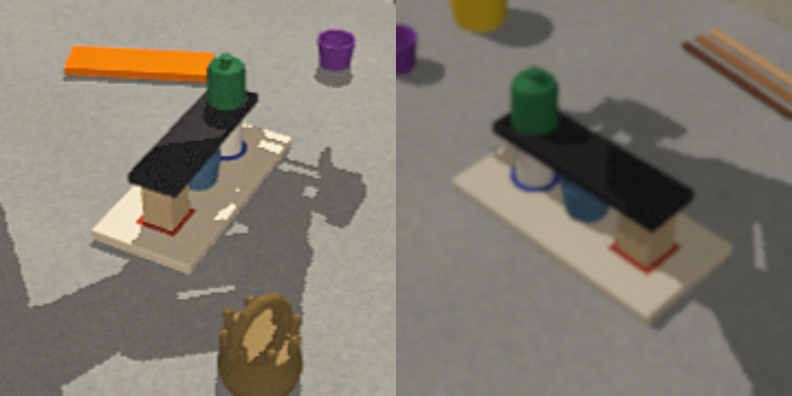

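Both views show the jar upright on the slab above the white post (left (226,80), right (534,100)). The slab is level and the bowl is beneath it, so I'm handing in.

```bash
python3 -c "
from rig import bot; print(bot.hand_in())"
```

```text
the job is handed in; nothing more can be done
None
```

The kiln shelf is set up and handed in at about 38 s: both posts on their marks, blue bowl midway between them, charcoal slab level across the posts, and the green jar upright above the white post, each within about 4 mm as measured by camera.

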